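Lock a bracelet holder into a tilting bench stand and lean it to 30 degrees

TASK

Put the bracelet holder into the socket of the tilting stand while the head is upright: pass its two lugs down through the two slots until the flange sits flat on the rim, then twist it clockwise (seen from above) all the way to the stop so that it is locked. Then lean the head, with the holder still locked in it, forwards (the only way it tilts) to 30 degrees, let go, and leave it standing at that angle by its own friction. Leave the trays, the jar and the screwdriver where they are.

Things in the scene. Friction and masses are not known exactly. Their poses are not given: they have to be found in the camera images.
- holder: Loose bracelet holder, about 0.22 kg (varies), upright on its plug; z is its axis. Bottom up: round aluminium plug 40 mm wide, 16 mm high, foot chamfered 3 mm; round flange 49 mm wide from 16 to 24 mm; grey grip block from 24 to 64 mm with a 3 mm strip of gilt links on top; two lugs on the plug. The same after half a turn about z. Origin: centre of the plug's underside.
- block (a point): Centre of the holder's grip block, on its axis 44 mm above its underside. The block is 40 mm long (holder's x), 24 mm wide (holder's y) and 40 mm high, with flat sides: grip it across the 24 mm width.
- lug (a point): Middle of one lug of the holder, 25 mm from its axis along +x, 5 mm above its underside; the other lug is opposite (-x). So the lugs lie under the two ends of the block; from above they show past the flange. They reach 28.5 mm from the axis, are 10 mm wide, and go from 2 to 8 mm above the underside.
- holder_seat (a point): Centre of the underside of the holder's flange, on its axis 16 mm above the holder's origin; axes as the holder. It meets socket when the holder is seated.
- stand: Tilting stand fixed to the bench: grey foot 150 x 116 x 12 mm, reaching 92 mm to the front (-x) and 58 mm to the back; two grey cheeks 44 mm long at y 40 to 50 mm either side, 80 mm high. Origin: on the bench under the hinge; y along the hinge. White marks every 15 degrees on the +y cheek's outer face (long: 0, 30, 60) and a dark pointer on the head.
- hinge (a point): Middle of the hinge axis of the head, 60 mm above the bench, axes as the stand; the axis runs along y. It does not tilt.
- socket (a point): Centre of the socket's mouth in the aluminium head, level with the rim's top: 30 mm from the hinge axis, 90 mm above the bench when upright. Tilts with the head: z out of the socket, y along the hinge, x to the back. A cup 74 mm wide outside, 64 mm inside, 18 mm deep, under a 6 mm lip with a round hole 44 mm wide and two slots for the lugs. Seated play: 2 mm.
- slot (a point): Middle of one slot in the lip, at rim level, 25 mm from the socket's centre, 60 degrees counter-clockwise (seen from above) of the socket's +x; the other slot is opposite. Each slot is 17 mm wide and cut through the whole lip. Under the lip a wall beside it prevents turning counter-clockwise.
- stop (a point): Where a lug's middle comes (seen from above) when the holder is turned home: on the socket's +x, 25 mm from its centre, at rim level. From the slots the holder turns 60 degrees clockwise to this firm stop; then its x lies along the socket's x and the block's 24 mm width lies along the hinge. Nothing springs: friction keeps it there.
- head (a joint): Lean of the head in rad: 0 upright (where it starts, against a stop), growing as its top leans to the stand's front (-x), to 1.05 at most. 30 degrees is 0.52. A stiff friction hinge of about 0.5 N m (some 9 N at the block): it stays where it is left.
- link_tray: Bystander: flat ivory tray of pockets with gilt links, 108 x 318 x 14 mm; origin under its centre.
- blue_tray: Bystander: blue tray 200 x 150 x 35 mm with an ivory insert; origin under its centre.
- jar: Bystander: small glass jar with a black lid, 44 mm wide, 45 mm high; origin under its centre.
- screwdriver: Bystander: screwdriver 130 mm long, lying; its length along its x.
Not all that is in view belongs to the job. Leave any brown or pink look-alike of the holder alone.

How it is judged:
On the way, in this order (a step that is already met when the one before it is completed fails the run):
1. the holder is seated: lugs through the slots, flange on the rim, head upright, not yet locked (distance between holder_seat and socket below 0.005 m and angle between the x axis of holder and the x axis of socket, either way round above 0.5 rad and value of joint head below 0.2 rad), for 0.05 s.
2. the seated holder is twisted to the stop, head still upright (distance between holder_seat and socket below 0.005 m and angle between the x axis of holder and the x axis of socket, either way round below 0.14 rad and value of joint head below 0.2 rad), for 0.1 s.
3. the head with the locked holder leans 30 degrees and stays there untouched (distance between holder_seat and socket below 0.005 m and angle between the x axis of holder and the x axis of socket, either way round below 0.14 rad and value of joint head between 0.436 and 0.611 rad and contact force between each of the arm, the fingers and stand below 0.1 N and contact force between the fingers and holder below 0.1 N), for 0.3 s.
At the end, for the whole second after the job is handed in: The holder sits in the socket (flange centre within 5 mm of the rim centre, axes within 8 degrees), turned to within 8 degrees of the stop, the head leans 30 degrees within 5, and all is at rest (distance between holder_seat and socket below 0.005 m and angle between the x axis of holder and the x axis of socket, either way round below 0.14 rad and angle between the z axis of holder and the z axis of socket, either way round below 0.14 rad and value of joint head between 0.436 and 0.611 rad and velocity of joint head between -0.02 and 0.02 rad/s and linear speed of holder below 0.01 m/s); the robot touches nothing.
It fails at once if a bystander is moved by more than 20 mm (distance of any of link_tray, blue_tray, jar, screwdriver from where it was at the start of the episode above 0.02 m).
It also fails if it takes over 45 s, if anything falls off the work surface, if the arm or the gripper's body presses on something with over 40 N, if the wrist force passes 120 N, or if a joint passes its speed limit or range.

ROBOT

A 6-joint arm with a two-finger parallel gripper is mounted at the origin on the work surface. World frame = base frame: x ahead of the robot, y to its left, z up, the work surface at z = 0. Lengths are in m, angles in rad, forces in N, time in s.
With the tool pointing down it reaches from about 0.35 to 0.775 m from the base axis. Payload 7.3 kg.
Tool frame: the origin (TCP) lies at the very end of the fingers, on their centre line; the grasp point (between the pads) lies 19 mm behind it; z points along the fingers, y is the direction in which the jaws open and shut (so a half turn about z gives the same grasp; the last joint's range is limited). The gripper opens to 92 mm and grips with 3 to 60 N. Pads are 19 mm wide; open, the fingers measure 130 mm over their backs; the gripper's body (75 mm by 190 mm) begins 47 mm behind the grasp point.
Start: joints at [1.039, 0.342, 1.524, -0, 1.275, -0.146], TCP at [0.198, 0.486, 0.227] pointing down, gripper open.
Joint ranges: [-2.53, 2.53], [-0.77, 2.02], [0.04, 2.7], [-1, 4.14], [0.28, 2.66], [-3.11, 3.11]. Speed limits (rad/s): [2.57, 2.57, 3.14, 3.14, 3.14, 3.14].

INTERFACE

Orientations are given as [roll, pitch, yaw] about the fixed x, y, z axes, in that order (R = Rz(yaw) Ry(pitch) Rx(roll)).
In Python, from cell import monitor, eyes, order gives the robot as it stands. The module is installed in compiled form; this text tells all that it offers.
- The arm moves only by the tool carry_out, never from a script. Its argument "targets" is a list of rows, each a list of 2 entries, a list of its own where there are three numbers: the shift along the tool's x, y, z in m, then the turn about the tool's z in rad. In form: [[[dx, dy, dz], twist], ...]. A call has 1 to 10 rows; each row shifts and turns the pose as measured when the row begins, along the tool's axes as they then stand; what a row does not reach is not made up. A row lasts 1/8 s, in which the tool goes at most 62.5 mm and 10.7 degrees, less where a joint would pass 70% of its speed; a pose out of reach is approached as far as the arm can. A call is refused whole if a number of a shift passes 0.0625 or a number of a turn 0.188, either way. A call with a gripper value outside its range is refused whole. "fingers" is the closure, from 0 (fully open) to 1 (shut), set as the call begins (left out, the last holds). The fingers move at their own pace and stop on an object; "grip_force" is the grip in N (left out, the last holds). Time passes only in rows, so rows that do not move let the fingers close. It gives the time, the measured TCP pose, the force and the opening at its end, in the units of the state.
- monitor.observe(): the state, without advancing time (a new reading comes with each control period).
- eyes.read_camera(name): name is "scene" or "side" or "wrist"; returns the picture (480x640x3 uint8, red, green, blue); there is no depth.
- eyes.camera_info(name): a dict with "K" (3x3 intrinsics, pixels), "rvec" (rotation vector, rad) and "tvec" (3), from world to camera coordinates, as OpenCV has them. Camera axes: x right, y down, z forward; pixel columns grow to the right and rows downward; lengths in m; the calibration is good to about 2 mm. A picture is of the moment at which its call begins: read the wrist's pose just before it. camera_info takes no time and is no camera call; for the wrist camera it gives the pose at the moment of the call.
- order.hand_in(): hands the job in, once; it reports no verdict.
The state is a dict: "time": time; "qpos": joint angles; "qvel": joint speeds; "joint_efforts": joint torques, N m; "tool_pos": TCP position; "tool_rot": TCP orientation; "contact_force": force on the tool from outside, world axes, zero at the start; "torque": the same for the moment, N m; "opening": finger opening in m.
Only numpy, scipy, OpenCV 4.12 (cv2) and the standard library are available. Lean on these libraries where they do the work, as an engineer would, in place of code of your own. Each camera call takes 0.05 s, during which the arm holds its last target.

## Working session

There is one attempt and no reset: what is moved stays moved. The work goes in short steps, Python scripts to look and compute and a tool call to move; the robot and the scene stay as the last step left them, time stands still between calls to the robot, and variables do not carry over. Pictures are saved under pics/ and viewed, and the job is handed in when it is done.

Besides the shell and the picture viewer there is one more tool, called after "Request:" as name([rows], argument=value, ...), one row to a line, values as JSON. carry_out: Moves the arm, as the interface text tells. Its arguments: {"type":"object","properties":{"targets":{"type":"array","items":{"type":"array"}},"fingers":{"type":"number"},"grip_force":{"type":"number"}},"required":["targets"]}

```bash
mkdir -p pics; cat > h.py <<'E'
import numpy as np, cv2
from cell import monitor, eyes, order
from scipy.spatial.transform import Rotation as R
def cam(n):
    i=eyes.camera_info(n); return np.array(i["K"],float),cv2.Rodrigues(np.array(i["rvec"],float))[0],np.array(i["tvec"],float).ravel()
def ray(n,px,c=None):
    K,Rm,t=c or cam(n); d=Rm.T@np.linalg.inv(K)@np.array([px[0],px[1],1.]); return -Rm.T@t,d/np.linalg.norm(d)
def onz(n,px,z,c=None):
    o,d=ray(n,px,c); return o+d*(z-o[2])/d[2]
def proj(n,P,c=None):
    K,Rm,t=c or cam(n); P=np.atleast_2d(P); q=(P@Rm.T+t)@K.T; return q[:,:2]/q[:,2:]
def tri(obs):
    A=np.zeros((3,3));b=np.zeros(3)
    for n,p in obs:
        o,d=ray(n,p);M=np.eye(3)-np.outer(d,d);A+=M;b+=M@o
    return np.linalg.solve(A,b)
def snap(n,name):
    im=eyes.read_camera(n); cv2.imwrite(f"pics/{name}.png",im[:,:,::-1]); return im
E
python3 - <<'E'
from h import *
s=monitor.observe()
for k,v in s.items(): print(k,np.round(v,4))
for n in("scene","side","wrist"):
    snap(n,n+"0"); K,r,t=cam(n); print(n,K[0,0],np.round(-r.T@t,3),np.round(r[2],3))
E
```

```text
time 0.0
qpos [ 1.039   0.3427  1.525  -0.      1.2754 -0.146 ]
qvel [ 0.     -0.0007 -0.0019  0.0023 -0.     -0.0016]
joint_efforts [-4.00000e-04 -4.31211e+01 -2.44236e+01  7.18000e-02  5.53000e-02
 -1.00000e-04]
tool_pos [0.1973 0.4861 0.226 ]
tool_rot [-3.1400e+00 -2.0000e-04  2.7558e+00]
contact_force [ 0.4077 -0.2444  0.2808]
torque [ 0.0219 -0.0099 -0.0066]
opening 0.0916
scene 458.82902521845506 [ 1.333 -0.075  0.623] [-0.812  0.13  -0.569]
side 510.2350840099042 [ 0.409 -0.694  0.961] [ 0.147  0.641 -0.754]
wrist 338.45549999422343 [0.133 0.512 0.385] [ 0.242 -0.099 -0.965]
```

View pics/scene0.png

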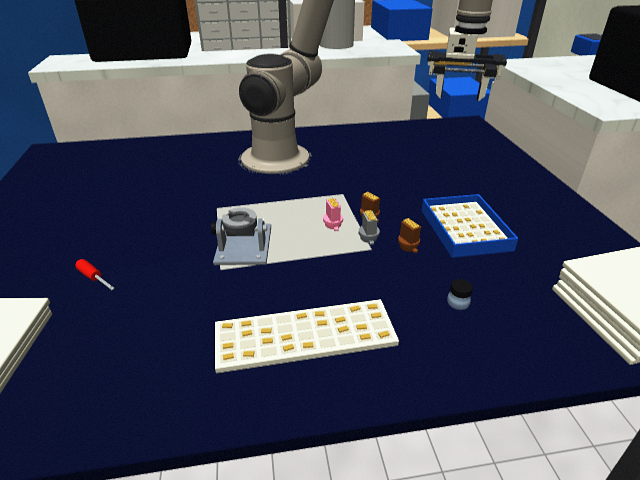

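View pics/side0.png

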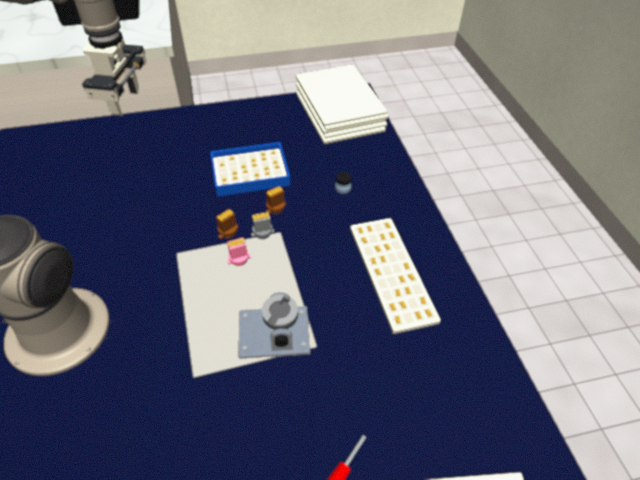

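View pics/wrist0.png

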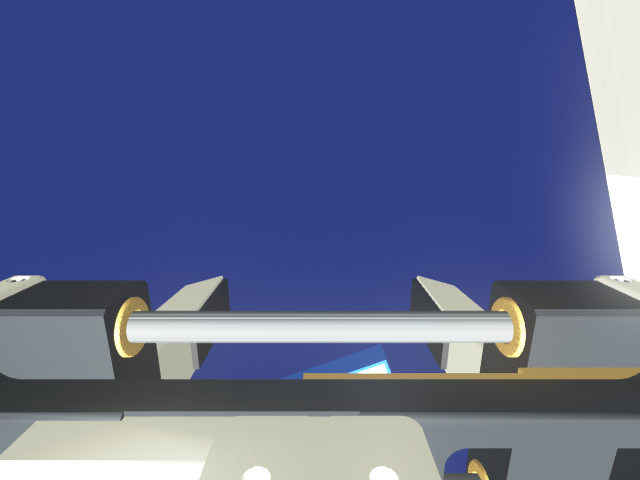

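```bash
python3 - <<'E'
import cv2,numpy as np
a=cv2.imread("pics/scene0.png");b=cv2.imread("pics/side0.png")
c1=cv2.resize(a[175:275,200:300],(400,400),interpolation=cv2.INTER_CUBIC)
c2=cv2.resize(a[180:260,320:420],(400,320),interpolation=cv2.INTER_CUBIC)
c3=cv2.resize(b[280:365,230:320],(400,378),interpolation=cv2.INTER_CUBIC)
c4=cv2.resize(b[180:275,210:295],(400,447),interpolation=cv2.INTER_CUBIC)
o=np.zeros((600,800,3),np.uint8)
cv2.imwrite("pics/crop1.png",np.hstack([c1,cv2.copyMakeBorder(c2,0,80,0,0,0)]))
cv2.imwrite("pics/crop2.png",np.hstack([cv2.copyMakeBorder(c3,0,69,0,0,0),c4]))
E
```

```text
(no output)
```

View pics/crop1.png

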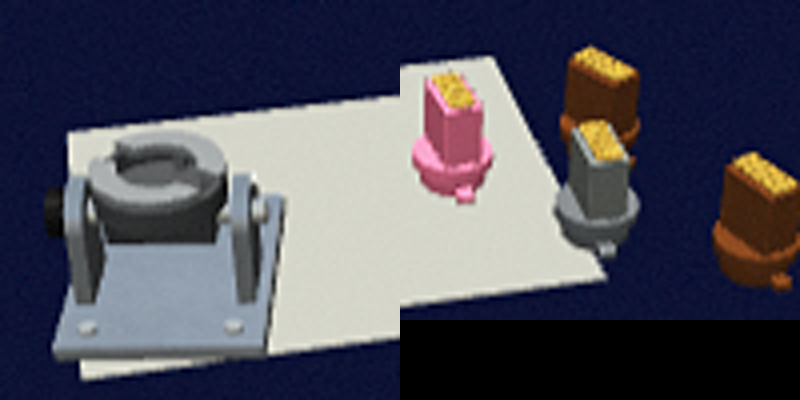

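View pics/crop2.png

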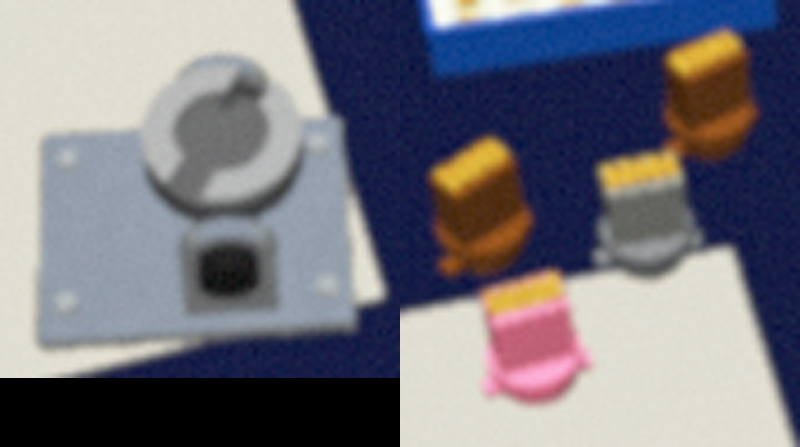

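```bash
python3 - <<'E'
from h import *
# rough
top=tri([("scene",(369.5,213)),("side",(261.5,217.5))]);print("holder top",top)
rim=tri([("scene",(239.5,216)),("side",(280,309))]);print("rim",rim, onz("scene",(239.5,216),.09),onz("side",(280,309),.09))
for p in [(240,309),(306,307),(239,357.5),(310,354)]: print(p,onz("side",p,.012))
s=monitor.observe()
T=R.from_euler("xyz",s["tool_rot"]); K,r,t=cam("wrist")
print("cam in tool",T.inv().apply(-r.T@t-s["tool_pos"]), "z",T.inv().apply(r[2]))
print("Tool axes",np.round(T.as_matrix(),3))
E
```

```text
holder top [0.47815084 0.17594689 0.06715117]
rim [ 0.47342509 -0.11271452  0.08877063] [ 0.47535459 -0.11259515  0.09      ] [ 0.47334689 -0.11358144  0.09      ]
(240, 309) [ 0.3926553  -0.04216925  0.012     ]
(306, 307) [ 0.53648582 -0.06900205  0.012     ]
(239, 357.5) [ 0.37529762 -0.1604758   0.012     ]
(310, 354) [ 0.51991779 -0.18471779  0.012     ]
cam in tool [ 0.06924269 -0.00063374 -0.15870048] z [-2.61635576e-01  2.41081261e-04  9.65166704e-01]
Tool axes [[-0.926  0.376 -0.001]
 [ 0.376  0.926 -0.001]
 [ 0.    -0.001 -1.   ]]
```

```bash
python3 - <<'E'
from h import *
a=onz("side",(253.1,234.2),.005);b=onz("side",(273.1,231),.005);print(a,b,np.linalg.norm(b-a),np.degrees(np.arctan2(*(b-a)[1::-1])))
for n,p,q in [("pink",(333,203),(237,244)),("brA",(370,197),(226.5,216.5)),("brB",(409,223),(275.5,192.5))]:
    print(n,tri([("scene",p),("side",q)]),onz("side",q,.066),onz("scene",p,.066))
E
```

```text
[0.4537038  0.17938759 0.005     ] [0.50477894 0.17916484 0.005     ] 0.05107562739697944 -0.24986966609063088
pink [0.40976543 0.10580265 0.06202435] [0.40992828 0.10138946 0.066     ] [0.41542686 0.10515155 0.066     ]
brA [0.39591747 0.2001426  0.06175031] [0.39606483 0.19537286 0.066     ] [0.40247648 0.19846732 0.066     ]
brB [0.5272698  0.25475529 0.06511173] [0.52721225 0.25304158 0.066     ] [0.5278953  0.25482631 0.066     ]
```

Request:
carry_out([
  [[-0.047, -0.0225, 0.003], 0],
  [[-0.047, -0.0225, 0.003], 0],
  [[-0.047, -0.0225, 0.003], 0],
  [[-0.047, -0.0225, 0.003], 0],
  [[-0.047, -0.0225, 0.003], 0],
  [[-0.047, -0.0225, 0.003], 0],
  [[-0.047, -0.0225, 0.003], 0],
  [[-0.047, -0.0225, 0.003], 0],
])

```text
time: 1.15
tool_pos: [0.4843, 0.1716, 0.2001]
tool_rot: [-3.14, -0.001, 2.763]
contact_force: [1.2, 0.5, -0.2]
opening: 0.0919
```

Request:
carry_out([
  [[0, 0, 0], 0.185],
  [[0, 0, 0], 0.185],
  [[0, 0, 0], 0.185],
  [[0, 0, 0], 0.185],
  [[0, 0, 0], 0.185],
  [[0, 0, 0], 0.185],
  [[0, 0, 0], 0.185],
  [[0, 0, 0], 0.185],
  [[0, 0, 0], 0.185],
  [[0, 0, 0], 0.185],
])

```text
time: 2.4
tool_pos: [0.4851, 0.1669, 0.1962]
tool_rot: [-3.136, 0.008, 0.885]
contact_force: [0.8, -0.1, 0.6]
opening: 0.0919
```

Request:
carry_out([
  [[0, 0, 0], 0.185],
  [[0, 0, 0], 0.185],
  [[0, 0, 0], 0.185],
  [[0, 0, 0], 0.185],
  [[0, 0, 0], 0.185],
  [[0, 0, 0], 0],
])

```text
time: 3.15
tool_pos: [0.484, 0.1666, 0.1945]
tool_rot: [3.138, 0.013, -0.051]
contact_force: [-0.2, 0.2, -0.4]
opening: 0.0923
```

```bash
python3 - <<'E'
from h import *
s=monitor.observe()
for k,v in s.items(): print(k,np.round(v,4))
snap("wrist","w1")
E
```

```text
time 3.15
qpos [ 1.8240e-01  3.5460e-01  1.5993e+00 -1.0000e-03  1.2012e+00  1.8049e+00]
qvel [ 0.0008  0.0034  0.003   0.0003 -0.0011 -0.0335]
joint_efforts [-3.30000e-02 -4.28268e+01 -2.34955e+01  6.90000e-03 -2.69000e-02
  9.92900e-01]
tool_pos [0.484  0.1666 0.1945]
tool_rot [ 3.1376  0.0129 -0.0514]
contact_force [-0.2221  0.2318 -0.3742]
torque [-0.0797  0.1561 -0.0084]
opening 0.0923
```

View pics/w1.png

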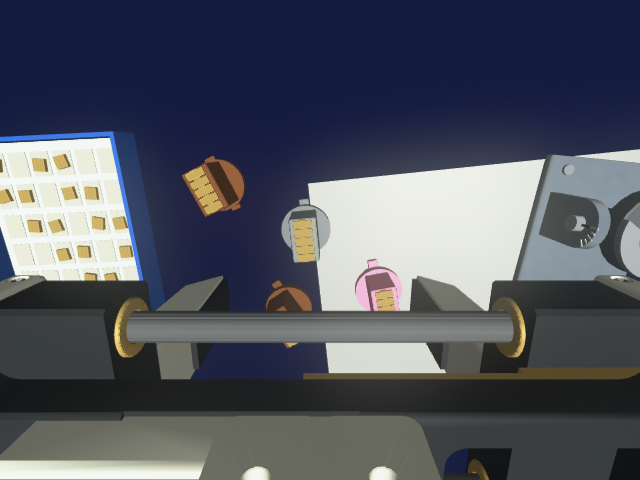

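```bash
cat >> h.py <<'E'
def strip(im,c,z=.067,box=None,n="wrist"):
    hsv=cv2.cvtColor(im,cv2.COLOR_RGB2HSV); m=cv2.inRange(hsv,(12,90,70),(32,255,255))
    if box: 
        k=np.zeros_like(m);k[box[1]:box[3],box[0]:box[2]]=1;m*=k
    m=cv2.morphologyEx(m,cv2.MORPH_CLOSE,np.ones((5,5),np.uint8))
    cs=max(cv2.findContours(m,cv2.RETR_EXTERNAL,cv2.CHAIN_APPROX_NONE)[0],key=cv2.contourArea)
    P=np.array([onz(n,p[0],z,c)[:2] for p in cs],np.float32)*1000
    return cs,cv2.minAreaRect(P)
E
python3 - <<'E'
from h import *
im=cv2.imread("pics/w1.png")[:,:,::-1].copy(); c=cam("wrist")
cs,r=strip(im,c,box=(280,195,330,265));print(cs.min((0,1)),cs.max((0,1)),r)
g=cv2.inRange(im,(70,75,75),(255,255,255))
cv2.imwrite("pics/w1c.png",cv2.resize(im[180:280,260:360,::-1],(600,600),interpolation=cv2.INTER_CUBIC))
s=monitor.observe();print("lug far",onz("wrist",(304,203),.008,c),"flange top",onz("wrist",(306,230),.024,c))
E
```

```text
[293 220] [314 261] ((478.90130615234375, 179.2669219970703), (37.716033935546875, 15.703887939453125), 2.4631285667419434)
lug far [0.50280508 0.18005097 0.008     ] flange top [0.47820322 0.17895069 0.024     ]
```

View pics/w1c.png

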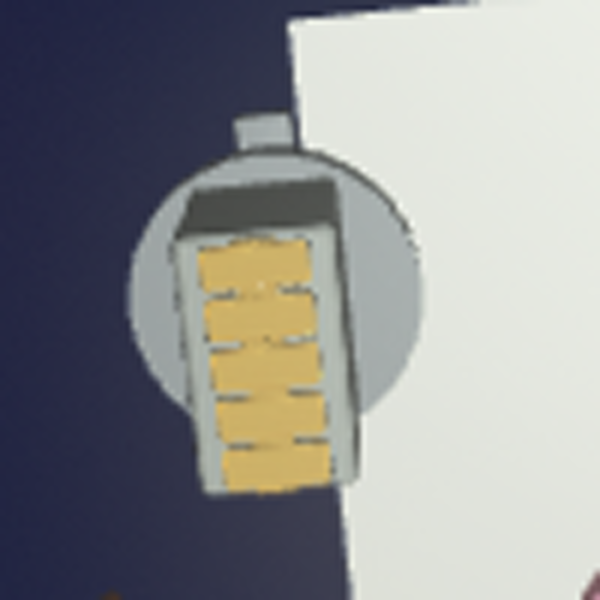

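Request:
carry_out([
  [[-0.006, -0.012, 0.02], -0.094],
  [[0, 0, 0.035], 0],
  [[0, 0, 0.035], 0],
  [[0, 0, 0], 0],
], fingers=0.1)

```text
time: 3.7
tool_pos: [0.4778, 0.1792, 0.103]
tool_rot: [3.139, 0.011, 0.063]
contact_force: [-0.2, 0.5, -0.1]
opening: 0.0825
```

```bash
python3 - <<'E'
from h import *
s=monitor.observe();T=R.from_euler("xyz",s["tool_rot"]).as_matrix()
print(np.round(s["tool_pos"],4),s["tool_rot"],s["opening"]);c=cam("wrist")
im=snap("wrist","w2")
cs,r=strip(im,c,box=(200,150,440,480));print(cs.min((0,1)),cs.max((0,1)),r)
g=s["tool_pos"]+T[:,2]*0
print("axes",np.round(T,3)); d=np.array([.4787,.1792,.029])-s["tool_pos"];print(T.T@d)
E
```

```text
[0.4778 0.1792 0.103 ] [3.13940763 0.01145107 0.06310895] 0.08246969212461419
[248 348] [439 379] ((414.1643981933594, 157.86846923828125), (23.068078994750977, 127.7992935180664), 3.9220705032348633)
axes [[ 0.998  0.063 -0.011]
 [ 0.063 -0.998 -0.003]
 [-0.011  0.002 -1.   ]]
[ 0.0017366  -0.00013765  0.07400377]
```

View pics/w2.png

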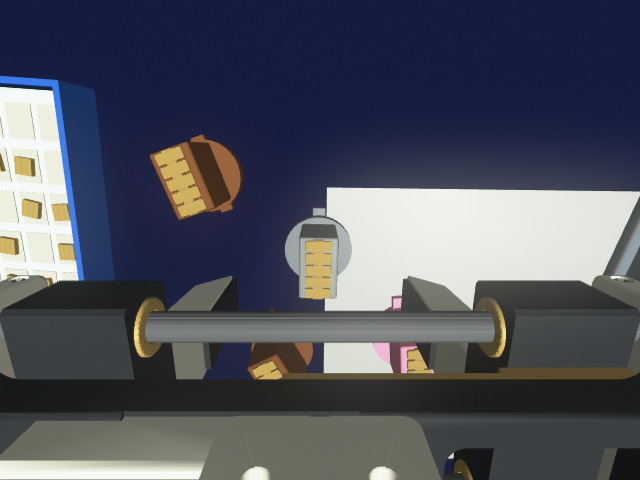

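Request:
carry_out([
  [[0.0015, 0, 0.03], 0],
  [[0, 0, 0.025], 0],
  [[0, 0, 0.019], 0],
  [[0, 0, 0], 0],
])

```text
time: 4.25
tool_pos: [0.4862, 0.1806, 0.0361]
tool_rot: [-3.141, -0.005, 0.069]
contact_force: [0.1, 0.9, 0.1]
opening: 0.0829
```

Request:
carry_out([
  [[0, 0, 0], 0],
  [[0, 0, 0], 0],
  [[0, 0, 0], 0],
  [[0, 0, 0], 0],
  [[0, 0, 0], 0],
], fingers=1, grip_force=30)

```text
time: 4.88
tool_pos: [0.4891, 0.1812, 0.0405]
tool_rot: [-3.14, -0.013, 0.07]
contact_force: [-0.0, -0.0, -0.9]
opening: 0.0374
```

```bash
python3 - <<'E'
from h import *
s=monitor.observe();T=R.from_euler("xyz",s["tool_rot"]).as_matrix()
for k,v in s.items(): print(k,np.round(v,4))
d=np.array([.4787,.1792,.029])-s["tool_pos"];print(T.T@d)
E
```

```text
time 4.875
qpos [ 2.0810e-01  5.5660e-01  1.7696e+00 -7.0000e-04  8.0260e-01  1.7091e+00]
qvel [ 0.0026 -0.0043  0.0007 -0.     -0.0001  0.0009]
joint_efforts [ 4.00000e-04 -4.67636e+01 -1.73224e+01  1.67000e-02 -1.48700e-01
  1.00000e-04]
tool_pos [0.4891 0.1812 0.0405]
tool_rot [-3.1403 -0.0127  0.0703]
contact_force [-0.0367 -0.0362 -0.8892]
torque [-0.0436  0.1936  0.0337]
opening 0.0374
[-0.01063707  0.00127802  0.01141109]
```

Request:
carry_out([
  [[-0.0105, 0.001, 0.01], 0],
  [[0, 0, 0], 0],
], fingers=0.5)

```text
time: 5.12
tool_pos: [0.4787, 0.1795, 0.0303]
tool_rot: [-3.14, -0.013, 0.07]
contact_force: [-1.1, 0.6, -0.8]
opening: 0.0456
```

Request:
carry_out([
  [[0, 0, 0], 0],
  [[0, 0, 0], 0],
  [[0, 0, 0], 0],
  [[0, 0, 0], 0],
], fingers=1, grip_force=30)

```text
time: 5.62
tool_pos: [0.4802, 0.1798, 0.0311]
tool_rot: [-3.14, -0.015, 0.07]
contact_force: [-1.1, 0.1, -0.7]
opening: 0.024
```

Request:
carry_out([
  [[0, 0, -0.02], 0],
  [[0, 0, -0.045], 0],
  [[0, 0, -0.045], 0],
  [[0, 0, -0.045], 0],
  [[0, 0, 0], 0],
])

```text
time: 6.25
tool_pos: [0.4771, 0.179, 0.1894]
tool_rot: [-3.141, -0.011, 0.07]
contact_force: [0.1, 0.3, -2.4]
opening: 0.0239
```

Request:
carry_out([
  [[-0.02, 0.04, 0], 0],
  [[-0.02, 0.04, 0], 0],
  [[-0.02, 0.04, 0], 0],
  [[-0.02, 0.04, 0], 0],
  [[-0.01, 0.04, 0], 0],
  [[0, 0, 0], 0],
])

```text
time: 7.0
tool_pos: [0.3952, -0.0317, 0.1817]
tool_rot: [-3.139, -0.0, 0.072]
contact_force: [0.3, 0.2, -1.1]
opening: 0.0237
```

```bash
python3 - <<'E'
from h import *
s=monitor.observe();print(np.round(s["tool_pos"],4),s["tool_rot"],s["opening"],s["qpos"],s["contact_force"])
snap("wrist","w3")
E
```

```text
[ 0.3952 -0.0317  0.1817] [-3.13884566e+00 -4.60162386e-04  7.20633203e-02] 0.023680970456744783 [-0.2762904   0.15575462  1.91641765  0.00312264  1.06992761  1.22094182] [ 0.27378895  0.24143491 -1.05719765]
```

View pics/w3.png

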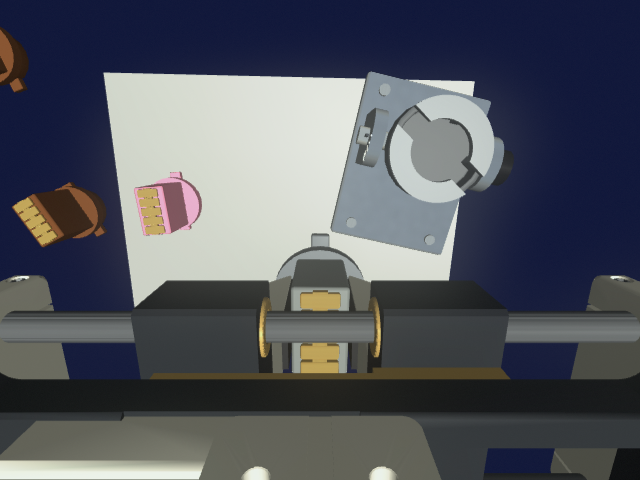

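```bash
python3 - <<'E'
from h import *
im=cv2.imread("pics/w3.png"); cv2.imwrite("pics/w3c.png",cv2.resize(im[70:260,320:520],(800,760))[:600])
g=cv2.cvtColor(im,cv2.COLOR_BGR2GRAY);print(g[100,465],g[110,400],g[190,440],g[150,380],g[60,440],g[150,400],g[240,400])
c=cam("wrist")
w={k:onz("wrist",p,.012,c)[:2] for k,p in dict(a=(370,73),b=(490,101),c=(440,254),d=(332,229)).items()}
print(w)
for i,j in["ad","bc"]: 
    v=w[i]-w[j];print(i,j,np.linalg.norm(v),np.degrees(np.arctan2(v[1],v[0])))
for i,j in["ab","dc"]: 
    v=w[i]-w[j];print(i,j,np.linalg.norm(v),np.degrees(np.arctan2(v[1],v[0]))-90)
E
```

```text
199 145 204 142 32 207 144
{'a': array([ 0.5364209 , -0.06544585]), 'b': array([ 0.52127727, -0.17572638]), 'c': array([ 0.3753981 , -0.15463532]), 'd': array([ 0.39323353, -0.04351833])}
a d 0.14485661205634462 -8.70655779211
b c 0.14739594637791495 -8.226759057887081
a b 0.11131542893482044 -7.8189099357027345
d c 0.1125392726084757 -9.118791515557945
```

View pics/w3c.png

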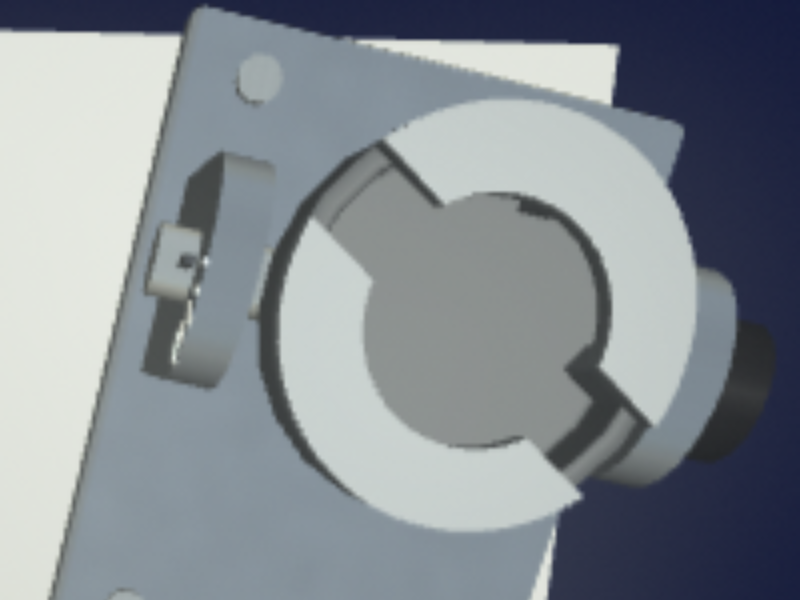

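```bash
python3 - <<'E'
from h import *
from scipy.optimize import least_squares
im=cv2.imread("pics/w3.png");g=cv2.cvtColor(im,cv2.COLOR_BGR2GRAY);c=cam("wrist")
m=(g>180).astype(np.uint8);k=np.zeros_like(m);k[85:210,380:505]=1;m*=k
n,l,st,ce=cv2.connectedComponentsWithStats(m);P=[]
for i in range(1,n):
    if st[i,4]<1500: continue
    cs=max(cv2.findContours((l==i).astype(np.uint8),cv2.RETR_EXTERNAL,cv2.CHAIN_APPROX_NONE)[0],key=len)
    print(st[i]); P+=[onz("wrist",p[0],.09,c)[:2] for p in cs]
P=np.array(P);c0=P.mean(0)
for lo,hi in((.033,.041),(.019,.0245)):
    q=c0.copy()
    for _ in range(6):
        r=np.hypot(*(P-q).T);S=P[(r>lo)&(r<hi)]
        f=least_squares(lambda x:np.hypot(S[:,0]-x[0],S[:,1]-x[1])-x[2],[*q,lo+.004],loss="soft_l1",f_scale=.0005);q=f.x[:2]
    print("circle",f.x,len(S),np.std(f.fun));
    if lo>.03: q0=q
e=[onz("wrist",p,.09,c)[:2] for p in((415.5,105.5),(398.75,124.5),(482.5,176.25),(465,193.75))]
print([np.degrees(np.arctan2(*(x-q0)[::-1])) for x in e])
v=(e[0]+e[1]-e[2]-e[3])/2;print("slot ang",np.degrees(np.arctan2(v[1],v[0])),"width",np.linalg.norm(e[0]-e[1]),np.linalg.norm(e[2]-e[3]),"mid",sum(e)/4)
# edge-direction method
for p,qq in(((382,142),(440,205)),((315,218),(372,280)),((650,425),(603,372)),((580,495),(528,440))):
    A,B=[onz("wrist",(320+u/4,70+w/4),.09,c)[:2] for u,w in(p,qq)];d=A-B;print(np.degrees(np.arctan2(d[1],d[0])))
# holder in hand: lug & flange
T=R.from_euler("xyz",monitor.observe()["tool_rot"]).as_matrix();tp=monitor.observe()["tool_pos"]
print("lug tip near",T.T@(onz("wrist",(320,235),tp[2]-.031+.008,c)-tp))
E
```

```text
[ 417   95   77   81 2385]
[ 390  125   75   78 2146]
circle [ 0.47333954 -0.11253971  0.03653166] 268 0.0004941873001192638
circle [ 0.47331129 -0.11259159  0.02254083] 146 0.00033622859219117
[np.float64(38.70210893288501), np.float64(64.98814898386672), np.float64(-115.63484356987898), np.float64(-142.40703843849116)]
slot ang 51.33203449569176 width 0.01641839927988889 0.016942242340645078 mid [ 0.47299088 -0.11253943]
50.79509176220025
50.045842226534916
-130.10965530928485
-129.18419037526192
lug tip near [0.02665527 0.00123732 0.02299997]
```

Request:
carry_out([
  [[0, 0, 0], -0.164],
  [[0, 0, 0], -0.164],
  [[0, 0, 0], -0.164],
  [[0, 0, 0], -0.164],
  [[0, 0, 0], -0.16],
  [[0, 0, 0], 0],
])

```text
time: 7.8
tool_pos: [0.3937, -0.0239, 0.1774]
tool_rot: [-3.13, -0.001, 0.92]
contact_force: [1.0, 0.9, -3.1]
opening: 0.024
```

Request:
carry_out([
  [[-0.003, 0.028, 0], 0],
  [[-0.003, 0.028, 0], 0],
  [[-0.003, 0.028, 0], 0],
  [[-0.003, 0.025, 0], 0],
  [[0, 0, 0], 0],
  [[0, 0, 0], 0],
])

```text
time: 8.55
tool_pos: [0.474, -0.0963, 0.1729]
tool_rot: [-3.123, -0.001, 0.905]
contact_force: [-0.3, -0.3, -2.7]
opening: 0.024
```

```bash
cat > st.py <<'E'
from h import *
def rep(tgt,psi):
    s=monitor.observe();T=R.from_euler("xyz",s["tool_rot"]).as_matrix()
    print("t",s["time"],np.round(s["tool_pos"],4),np.round(s["tool_rot"],3),"op",round(s["opening"],4),"F",np.round(s["contact_force"],1),"M",np.round(s["torque"],2),"j6",round(s["qpos"][5],2))
    print("need",np.round(T.T@(np.array(tgt)-s["tool_pos"]),4),"twist",round(s["tool_rot"][2]-psi,3))
E
python3 - <<'E'
from st import *
rep((.4744,-.1113,.15),.89)
snap("wrist","w4");snap("side","s4")
b=cv2.imread("pics/side0.png");b=cv2.imread("pics/s4.png")
cv2.imwrite("pics/s4c.png",cv2.resize(b[200:370,200:380],(720,680),interpolation=cv2.INTER_CUBIC)[:600])
E
```

```text
t 8.55 [ 0.474  -0.0963  0.1729] [-3.123e+00 -1.000e-03  9.050e-01] op 0.024 F [-0.3 -0.3 -2.7] M [-0.12  0.12 -0.  ] j6 0.3
need [-0.0116  0.01    0.0227] twist 0.015
```

View pics/w4.png

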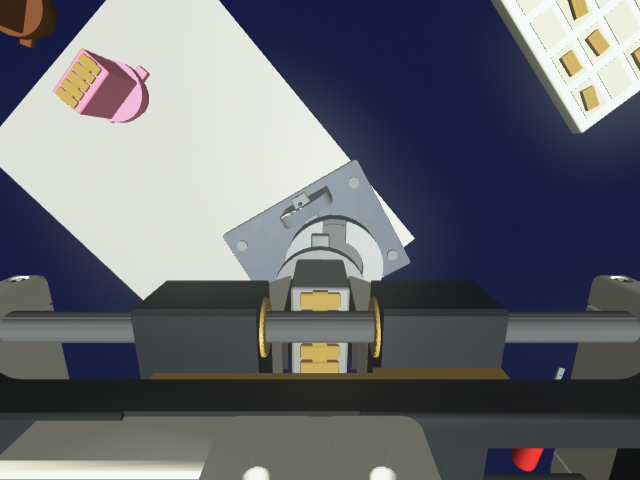

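View pics/s4c.png

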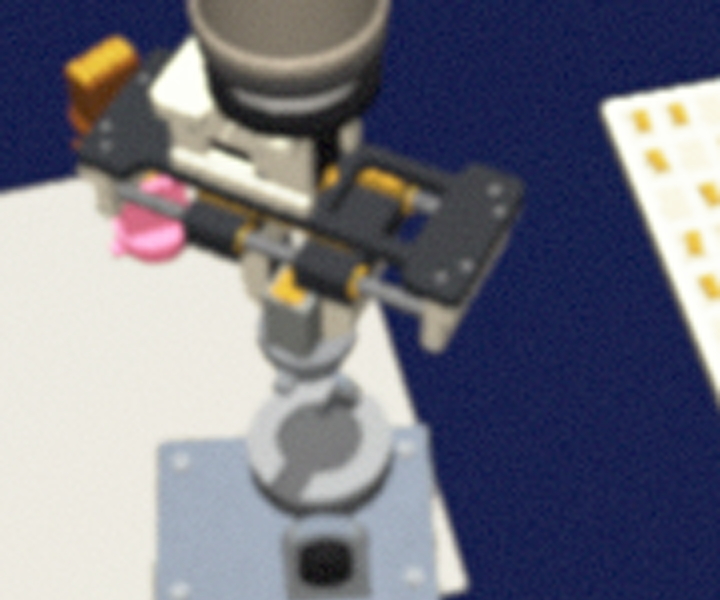

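Request:
carry_out([
  [[-0.0115, 0.01, 0.012], 0.015],
  [[0, 0, 0], 0],
])

```text
time: 8.9
tool_pos: [0.4741, -0.1116, 0.1603]
tool_rot: [-3.124, -0.0, 0.89]
contact_force: [-0.5, -0.1, -2.1]
opening: 0.0242
```

```bash
python3 - <<'E'
from st import *
rep((.4744,-.1113,.15),.89)
snap("wrist","w5")
b=cv2.imread("pics/w5.png")
cv2.imwrite("pics/w5c.png",cv2.resize(b[180:380,220:420],(600,600),interpolation=cv2.INTER_CUBIC))
E
```

```text
t 8.9 [ 0.4741 -0.1116  0.1603] [-3.124 -0.     0.89 ] op 0.0242 F [-0.5 -0.1 -2.1] M [-0.08  0.08 -0.01] j6 0.29
need [0.0005 0.0002 0.0103] twist 0.0
```

View pics/w5c.png

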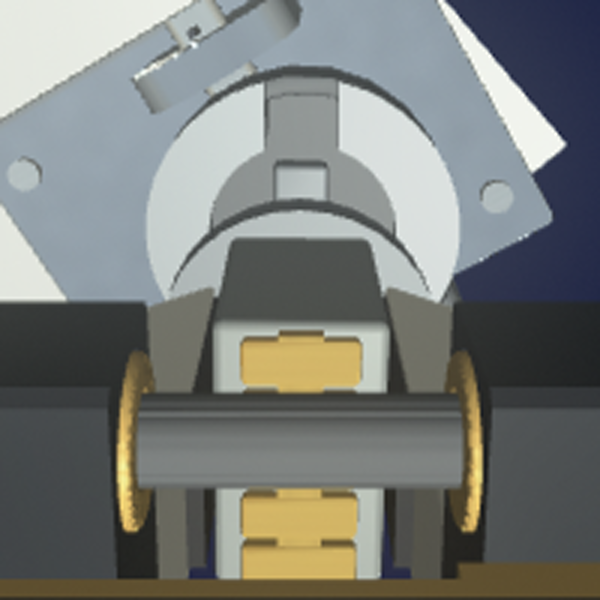

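```bash
python3 - <<'E'
from st import *
s=monitor.observe();T=R.from_euler("xyz",s["tool_rot"]).as_matrix();c=cam("wrist")
# rim outer arc points from crop coordinates
A=np.array([onz("wrist",(220+u/3,180+v/3),.09,c)[:2] for u,v in((147,215),(160,165),(200,110),(265,80),(340,80),(400,115),(440,160),(459,215))])
from scipy.optimize import least_squares
f=least_squares(lambda x:np.hypot(A[:,0]-x[0],A[:,1]-x[1])-.037,[.473,-.112]);C=f.x;print("rim",C,np.round(f.fun*1e3,1))
L=onz("wrist",(320.3,234.3),s["tool_pos"][2]-.031+.008,c)
h=L[:2]-.0285*T[:2,0];print("lug tip",L,"holder ctr",h,"tool frame offset",T[:2,:2].T@(h-s["tool_pos"][:2]),"err holder->rim in tool",T[:2,:2].T@(C-h))
E
```

```text
rim [ 0.4734194  -0.11343038] [-0.3 -0.3  0.4  0.2  0.4 -0.8 -0.3  0.4]
lug tip [ 0.49177429 -0.09174667  0.13783689] holder ctr [ 0.47385312 -0.11390703] tool frame offset [-0.00233288  0.00119775] err holder->rim in tool [ 9.78899915e-05 -6.36878578e-04]
```

Request:
carry_out([
  [[0, 0, 0.012], 0],
  [[0, 0, 0.012], 0],
  [[0, 0, 0.008], 0],
  [[0, 0, 0], 0],
])

```text
time: 9.45
tool_pos: [0.4735, -0.1106, 0.1262]
tool_rot: [-3.124, -0.001, 0.891]
contact_force: [0.3, 0.4, -1.5]
opening: 0.0242
```

```bash
python3 - <<'E'
from st import *
rep((.4741,-.1118,.105),.89)
snap("wrist","w6")
b=cv2.imread("pics/w6.png")
cv2.imwrite("pics/w6c.png",cv2.resize(b[180:380,220:420],(600,600),interpolation=cv2.INTER_CUBIC))
E
```

```text
t 9.45 [ 0.4735 -0.1106  0.1262] [-3.124e+00 -1.000e-03  8.910e-01] op 0.0242 F [ 0.3  0.4 -1.5] M [-0.09  0.1   0.03] j6 0.29
need [-0.0006  0.0016  0.0211] twist 0.001
```

View pics/w6c.png

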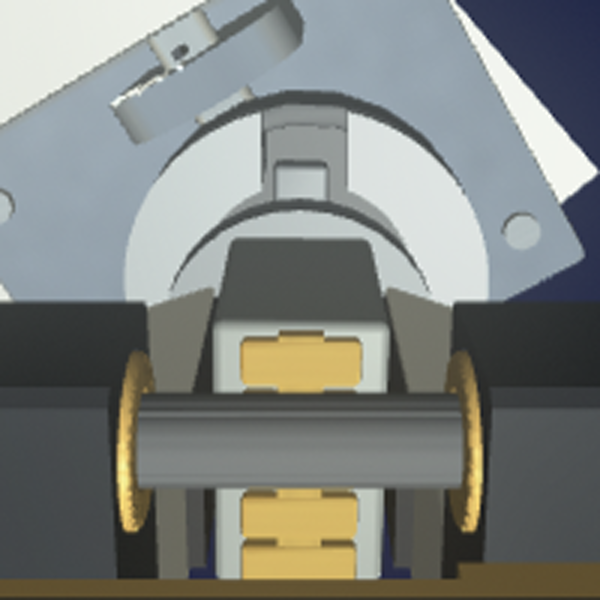

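Request:
carry_out([
  [[-0.0005, 0.0013, 0.002], 0],
  [[0, 0, 0.005], 0],
  [[0, 0, 0.005], 0],
  [[0, 0, 0], 0],
])

```text
time: 10.0
tool_pos: [0.4748, -0.112, 0.1144]
tool_rot: [-3.126, -0.001, 0.891]
contact_force: [-0.6, 0.7, -1.6]
opening: 0.0239
```

```bash
python3 - <<'E'
from st import *
rep((.4741,-.1118,.105),.89)
E
```

```text
t 10.0 [ 0.4748 -0.112   0.1144] [-3.126e+00 -1.000e-03  8.910e-01] op 0.0239 F [-0.6  0.7 -1.6] M [-0.12  0.12  0.02] j6 0.28
need [-0.0004 -0.0005  0.0094] twist 0.001
```

Request:
carry_out([
  [[0, -0.0004, 0.005], 0],
  [[0, 0, 0.003], 0],
  [[0, 0, 0.001], 0],
  [[0, 0, 0], 0],
])

```text
time: 10.5
tool_pos: [0.4746, -0.1117, 0.1055]
tool_rot: [-3.127, -0.002, 0.891]
contact_force: [-0.4, 0.2, 0.1]
opening: 0.0239
```

```bash
python3 - <<'E'
from st import *
rep((.4741,-.1118,.105),.89)
snap("wrist","w7");snap("side","s7");snap("scene","c7")
b=cv2.imread("pics/w7.png");a=cv2.imread("pics/s7.png");d=cv2.imread("pics/c7.png")
cv2.imwrite("pics/m7.png",np.hstack([cv2.resize(x,(400,400),interpolation=cv2.INTER_CUBIC) for x in(b[180:340,240:400],d[180:280,200:300])]))
E
```

```text
t 10.5 [ 0.4746 -0.1117  0.1055] [-3.127e+00 -2.000e-03  8.910e-01] op 0.0239 F [-0.4  0.2  0.1] M [-0.03  0.19  0.  ] j6 0.28
need [-0.0004 -0.0003  0.0005] twist 0.001
```

View pics/m7.png

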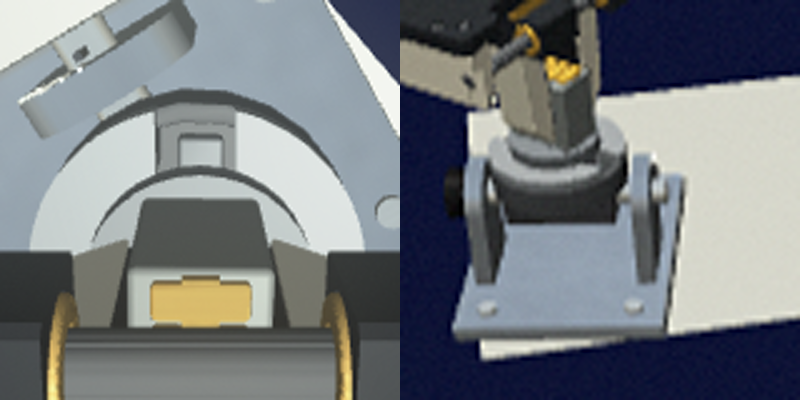

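Request:
carry_out([
  [[0, 0, 0.001], 0],
  [[0, 0, 0.001], 0],
  [[0, 0, 0.0005], 0],
])

```text
time: 11.02
tool_pos: [0.4746, -0.1117, 0.1054]
tool_rot: [-3.128, -0.002, 0.891]
contact_force: [-2.8, 1.6, 3.7]
opening: 0.024
```

Request:
carry_out([
  [[0, 0.0003, 0], 0.15],
  [[0, 0.0003, 0], 0.15],
  [[0, 0.0003, 0], 0.15],
  [[0, 0, 0], 0],
])

```text
time: 11.52
tool_pos: [0.4758, -0.1121, 0.1055]
tool_rot: [-3.129, 0.003, 0.429]
contact_force: [-0.1, -1.9, 1.2]
opening: 0.0238
```

```bash
python3 - <<'E'
from st import *
rep((.4749,-.1126,.1055),-.157)
E
```

```text
t 11.525 [ 0.4758 -0.1121  0.1055] [-3.129e+00  3.000e-03  4.290e-01] op 0.0238 F [-0.1 -1.9  1.2] M [-0.24  0.35  0.  ] j6 0.75
need [-0.001  0.    -0.   ] twist 0.586
```

Request:
carry_out([
  [[-0.0002, 0.0002, 0.0003], 0.15],
  [[-0.0002, 0.0002, 0.0002], 0.15],
  [[-0.0002, 0.0002, 0.0002], 0.15],
  [[0, 0, 0], 0.12],
  [[0, 0, 0], 0.04],
])

```text
time: 12.15
tool_pos: [0.4766, -0.1135, 0.1055]
tool_rot: [-3.135, 0.006, -0.18]
contact_force: [-0.4, -0.2, 0.9]
opening: 0.024
```

```bash
python3 - <<'E'
from st import *
rep((.4749,-.1126,.1055),-.157)
snap("wrist","w8");snap("side","s8");snap("scene","c8")
b=cv2.imread("pics/w8.png");a=cv2.imread("pics/s8.png");d=cv2.imread("pics/c8.png")
cv2.imwrite("pics/m8.png",np.hstack([cv2.resize(x,(400,400),interpolation=cv2.INTER_CUBIC) for x in(b[140:340,220:420],d[180:280,200:300])]))
E
```

```text
t 12.15 [ 0.4766 -0.1135  0.1055] [-3.135  0.006 -0.18 ] op 0.024 F [-0.4 -0.2  0.9] M [-0.17  0.09  0.98] j6 1.35
need [-0.0018 -0.0006  0.    ] twist -0.023
```

View pics/m8.png

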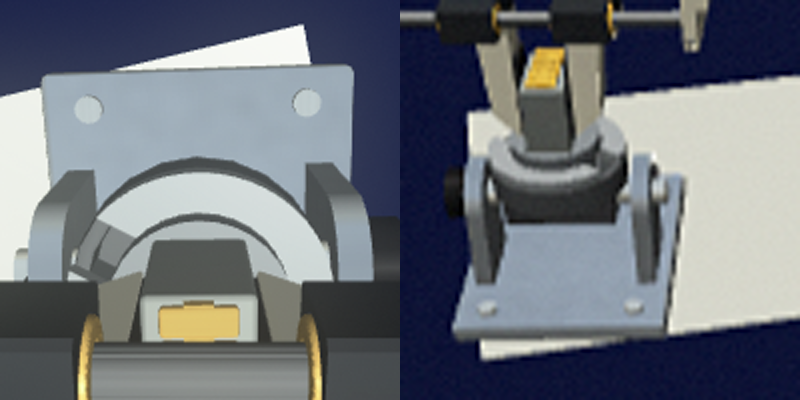

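Request:
carry_out([
  [[0, 0, 0], 0],
  [[0, 0, 0], 0],
  [[0, 0, 0], 0],
], fingers=0.5)

```text
time: 12.68
tool_pos: [0.477, -0.1129, 0.1055]
tool_rot: [-3.133, 0.005, -0.177]
contact_force: [0.9, 0.6, 0.1]
opening: 0.0451
```

Request:
carry_out([
  [[0, 0, -0.015], 0],
  [[0, 0, -0.025], 0],
  [[0, 0, -0.03], 0],
  [[0, 0, 0], 0],
])

```text
time: 13.18
tool_pos: [0.4772, -0.1129, 0.1769]
tool_rot: [-3.132, 0.006, -0.177]
contact_force: [0.1, -0.2, -0.5]
opening: 0.0459
```

```bash
python3 - <<'E'
from st import *
rep((.473+.055*.988,-.1126-.055*.156,.175),-.157)
snap("wrist","w9");snap("side","s9");snap("scene","c9")
b=cv2.imread("pics/w9.png");a=cv2.imread("pics/s9.png");d=cv2.imread("pics/c9.png")
cv2.imwrite("pics/m9.png",np.hstack([cv2.resize(x,(400,400),interpolation=cv2.INTER_CUBIC) for x in(b[180:380,220:420],d[180:280,200:300])]))
E
```

```text
t 13.175 [ 0.4772 -0.1129  0.1769] [-3.132  0.006 -0.177] op 0.0459 F [ 0.1 -0.2 -0.5] M [-0.06  0.15 -0.01] j6 1.35
need [ 0.0508 -0.0007  0.0016] twist -0.02
```

View pics/m9.png

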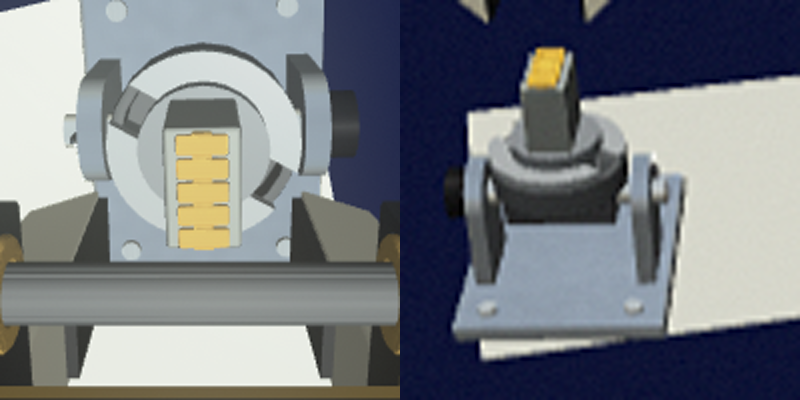

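Request:
carry_out([
  [[0.018, 0, 0], -0.02],
  [[0.018, 0, 0], 0],
  [[0.018, 0, 0], 0],
  [[0, 0, 0], 0],
  [[0, 0, 0], 0],
  [[0, 0, 0], 0],
], fingers=1, grip_force=20)

```text
time: 14.08
tool_pos: [0.5257, -0.1196, 0.167]
tool_rot: [-3.127, 0.025, -0.156]
contact_force: [0.4, 0.2, 0.3]
opening: 0.0004
```

```bash
python3 - <<'E'
from st import *
im=cv2.imread("pics/w9.png")[:,:,::-1].copy()
rep((.473+.05*.988,-.1126-.05*.156,.118),-.157)
snap("wrist","w10")
E
```

```text
t 14.075 [ 0.5257 -0.1196  0.167 ] [-3.127  0.025 -0.156] op 0.0004 F [0.4 0.2 0.3] M [-0.03  0.19  0.01] j6 1.35
need [-0.0019  0.002   0.049 ] twist 0.001
```

View pics/w10.png

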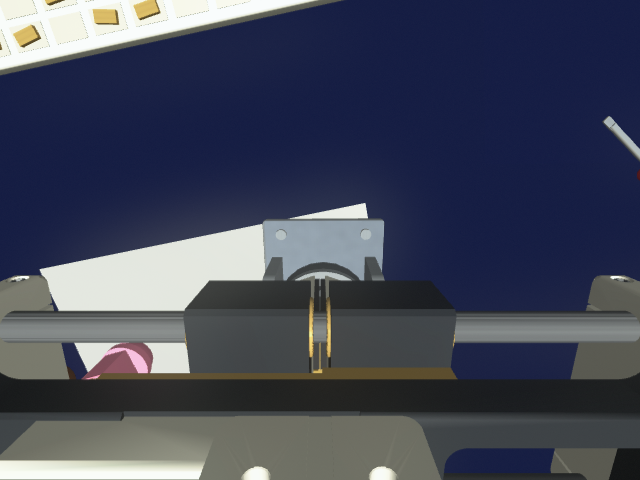

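Request:
carry_out([
  [[0, 0.002, 0.025], 0],
  [[0, 0, 0.024], 0],
  [[0, 0, 0], 0],
])

```text
time: 14.5
tool_pos: [0.5237, -0.1208, 0.118]
tool_rot: [-3.128, 0.023, -0.156]
contact_force: [-0.3, -0.2, 0.1]
opening: 0.0006
```

```bash
python3 - <<'E'
from st import *
rep((.473+.03*.988,-.1126-.03*.156,.117),-.157)
E
```

```text
t 14.5 [ 0.5237 -0.1208  0.118 ] [-3.128  0.023 -0.156] op 0.0006 F [-0.3 -0.2  0.1] M [-0.04  0.18 -0.02] j6 1.35
need [-0.0213 -0.0001  0.0015] twist 0.001
```

Request:
carry_out([
  [[-0.009, 0, 0], 0],
  [[-0.008, 0, 0], 0],
  [[-0.003, 0, 0], 0],
  [[-0.003, 0, 0], 0],
])

```text
time: 15.0
tool_pos: [0.5011, -0.1175, 0.1219]
tool_rot: [-3.129, 0.017, -0.156]
contact_force: [2.3, 0.7, 0.1]
opening: 0.0001
```

```bash
python3 - <<'E'
from st import *
rep((.473+.0*.988,-.1126-.0*.156,.117),-.157)
E
```

```text
t 15.0 [ 0.5011 -0.1175  0.1219] [-3.129  0.017 -0.156] op 0.0001 F [2.3 0.7 0.1] M [-0.11 -0.05 -0.03] j6 1.34
need [-0.0284 -0.0004  0.0054] twist 0.001
```

Request:
carry_out([
  [[-0.004, 0, 0.002], 0],
  [[-0.004, 0, 0.002], 0],
  [[-0.004, 0, 0.001], 0],
  [[-0.004, 0, 0.001], 0],
  [[0, 0, 0], 0],
])

```text
time: 15.62
tool_pos: [0.4986, -0.1179, 0.1233]
tool_rot: [-3.132, -0.02, -0.158]
contact_force: [0.4, -0.2, -0.1]
opening: 0.0006
```

```bash
python3 - <<'E'
from st import *
rep((.473+.0*.988,-.1126-.0*.156,.117),-.157)
E
```

```text
t 15.625 [ 0.4986 -0.1179  0.1233] [-3.132 -0.02  -0.158] op 0.0006 F [ 0.4 -0.2 -0.1] M [-0.04  0.14  0.01] j6 1.33
need [-0.0262 -0.0011  0.0058] twist -0.001
```

Request:
carry_out([
  [[-0.008, 0, 0.004], 0],
  [[-0.008, 0, 0.003], 0],
])

```text
time: 15.88
tool_pos: [0.4923, -0.1183, 0.1211]
tool_rot: [-3.136, -0.045, -0.159]
contact_force: [11.6, 1.1, 11.5]
opening: 0.0003
```

```bash
python3 - <<'E'
from st import *
rep((.473+.0*.988,-.1126-.0*.156,.117),-.157)
E
```

```text
t 15.875 [ 0.4923 -0.1183  0.1211] [-3.136 -0.045 -0.159] op 0.0003 F [11.6  1.1 11.5] M [ 0.03 -1.76 -0.01] j6 1.32
need [-0.0201 -0.0025  0.0032] twist -0.002
```

Request:
carry_out([
  [[-0.008, 0, 0], 0],
  [[-0.008, 0, 0], 0],
])

```text
time: 16.12
tool_pos: [0.4829, -0.1171, 0.1232]
tool_rot: [-3.137, -0.062, -0.16]
contact_force: [9.6, 0.4, -4.7]
opening: 0.0004
```

```bash
python3 - <<'E'
from st import *
rep((.473+.0*.988,-.1126-.0*.156,.117),-.157)
snap("scene","c11")
d=cv2.imread("pics/c11.png")
cv2.imwrite("pics/m11.png",cv2.resize(d[150:280,180:310],(600,600),interpolation=cv2.INTER_CUBIC))
E
```

```text
t 16.125 [ 0.4829 -0.1171  0.1232] [-3.137 -0.062 -0.16 ] op 0.0004 F [ 9.6  0.4 -4.7] M [ 0.16 -1.58 -0.  ] j6 1.31
need [-0.0109 -0.0029  0.0055] twist -0.003
```

View pics/m11.png

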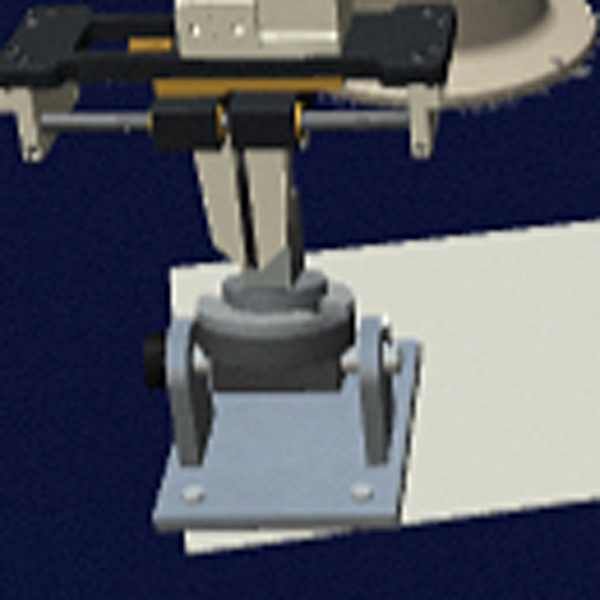

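Request:
carry_out([
  [[-0.008, -0.001, 0.002], 0],
  [[-0.008, -0.001, 0.002], 0],
])

```text
time: 16.42
tool_pos: [0.4741, -0.1152, 0.1222]
tool_rot: [-3.141, -0.082, -0.16]
contact_force: [8.5, -1.3, 8.2]
opening: 0.0007
```

```bash
python3 - <<'E'
from st import *
rep((.473+.0*.988,-.1126-.0*.156,.117),-.157)
snap("scene","c12")
E
```

```text
t 16.425 [ 0.4741 -0.1152  0.1222] [-3.141 -0.082 -0.16 ] op 0.0007 F [ 8.5 -1.3  8.2] M [-0.31 -1.24 -0.02] j6 1.31
need [-0.002  -0.0023  0.0051] twist -0.003
```

Request:
carry_out([
  [[-0.0075, -0.001, 0.001], 0],
])

```text
time: 16.6
tool_pos: [0.4695, -0.1142, 0.1222]
tool_rot: [3.14, -0.09, -0.16]
contact_force: [9.5, -2.5, -0.7]
opening: 0.0009
```

```bash
python3 - <<'E'
from st import *
rep((.473+.0*.988,-.1126-.0*.156,.117),-.157)
E
```

```text
t 16.6 [ 0.4695 -0.1142  0.1222] [ 3.14 -0.09 -0.16] op 0.0009 F [ 9.5 -2.5 -0.7] M [-0.4  -1.55  0.01] j6 1.3
need [ 0.0027 -0.0021  0.0055] twist -0.003
```

Request:
carry_out([
  [[0.015, 0, -0.004], 0],
  [[0.02, 0, -0.02], 0],
  [[0.02, 0, -0.04], 0],
  [[0.02, 0, -0.05], 0],
  [[0, 0, 0], 0],
])

```text
time: 17.23
tool_pos: [0.5314, -0.1242, 0.2438]
tool_rot: [3.14, -0.081, -0.161]
contact_force: [-0.1, 0.2, -0.3]
opening: 0.0007
```

```bash
python3 - <<'E'
from st import *
rep((.473+.0*.988,-.1126-.0*.156,.117),-.157)
snap("wrist","w13");snap("side","s13");snap("scene","c13")
d=cv2.imread("pics/c13.png");a=cv2.imread("pics/s13.png")
cv2.imwrite("pics/m13.png",np.hstack([cv2.resize(x,(400,400),interpolation=cv2.INTER_CUBIC) for x in(d[170:280,195:305],a[260:370,220:330])]))
E
```

```text
t 17.225 [ 0.5314 -0.1242  0.2438] [ 3.14  -0.081 -0.161] op 0.0007 F [-0.1  0.2 -0.3] M [ 0.01  0.24 -0.03] j6 1.35
need [-0.0695 -0.0023  0.1215] twist -0.004
```

View pics/m13.png

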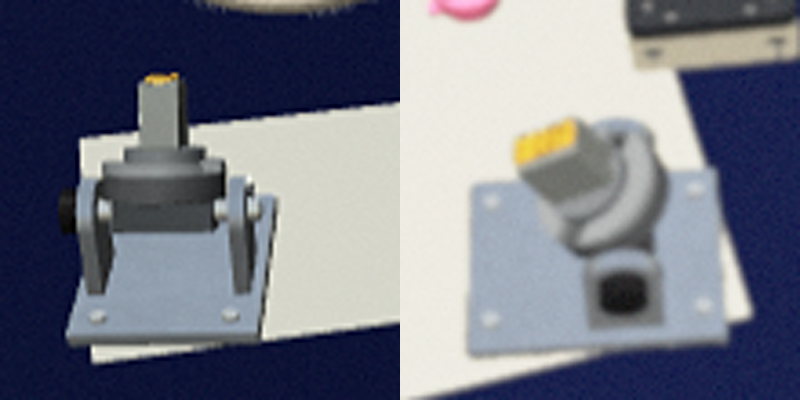

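View pics/w13.png

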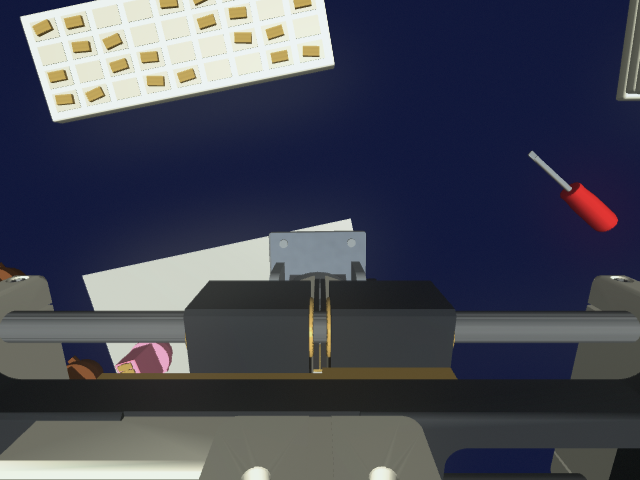

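```bash
python3 - <<'E'
from st import *
C=np.array([.4734,-.1126]);ya=-.16
ex=np.array([np.cos(ya),np.sin(ya),0]);ey=np.array([-np.sin(ya),np.cos(ya),0]);H=np.array([*C,.06])
pts={}
for n,f,box in(("side","s9",(255,280,300,315)),("side","s13",(240,285,290,315)),("scene","c9",(200,180,300,215)),("scene","c13",(200,180,300,215))):
    im=cv2.imread(f"pics/{f}.png")[:,:,::-1].copy()
    hsv=cv2.cvtColor(im,cv2.COLOR_RGB2HSV);m=cv2.inRange(hsv,(12,90,70),(32,255,255));k=np.zeros_like(m);k[box[1]:box[3],box[0]:box[2]]=1;m*=k
    ys,xs=np.nonzero(m);p=(xs.mean(),ys.mean());pts[f]=p
    o,d=ray(n,p);q=o+d*(((H-o)@ey)/(d@ey))-H
    # solve |q|=81 with theta: report
    print(f,len(xs),np.round(p,1),"x,z",np.round([q@ex*1e3,q[2]*1e3],1),"theta",np.degrees(np.arctan2(-q@ex,q[2])))
for a,b in(("s9","c9"),("s13","c13")):
    q=tri([("side",pts[a]),("scene",pts[b])])-H;print("tri",q@ex,q@ey,q[2],np.degrees(np.arctan2(-q@ex,q[2])))
E
```

```text
s9 0 [nan nan] x,z [nan nan] theta nan
s13 118 [259.5 298.6] x,z [-38.5  68.7] theta 29.272102259240906
c9 75 [236.1 196.5] x,z [11.3 84.1] theta -7.654255766126615
c13 22 [238.7 191. ] x,z [-23.   77.8] theta 16.45367404335145
tri nan nan nan nan
tri -0.03790109066874023 -0.00218262623135555 0.07023996380067249 28.351050412524042<stdin>:8: RuntimeWarning: Mean of empty slice.
  ret = ret.dtype.type(ret / rcount)
```

Request:
carry_out([
  [[-0.03, 0.01, 0], 0],
  [[-0.04, 0.01, 0], 0],
  [[-0.04, 0, 0], 0],
  [[-0.03, 0, 0], 0],
  [[0, 0, 0], 0],
])

```text
time: 18.0
tool_pos: [0.3767, -0.1176, 0.2205]
tool_rot: [-3.136, -0.054, -0.161]
contact_force: [1.6, -0.1, 0.0]
opening: 0.0004
```

```bash
python3 - <<'E'
from st import *
rep((.473+.0*.988,-.1126-.0*.156,.117),-.157)
snap("wrist","w14");snap("side","s14")
b=cv2.imread("pics/w14.png")
cv2.imwrite("pics/w14c.png",cv2.resize(b[90:290,210:410],(600,600),interpolation=cv2.INTER_CUBIC))
E
```

```text
t 18.0 [ 0.3767 -0.1176  0.2205] [-3.136 -0.054 -0.161] op 0.0004 F [ 1.6 -0.1  0. ] M [-0.01  0.2   0.  ] j6 1.2
need [ 0.0886 -0.0197  0.1086] twist -0.004
```

View pics/w14c.png

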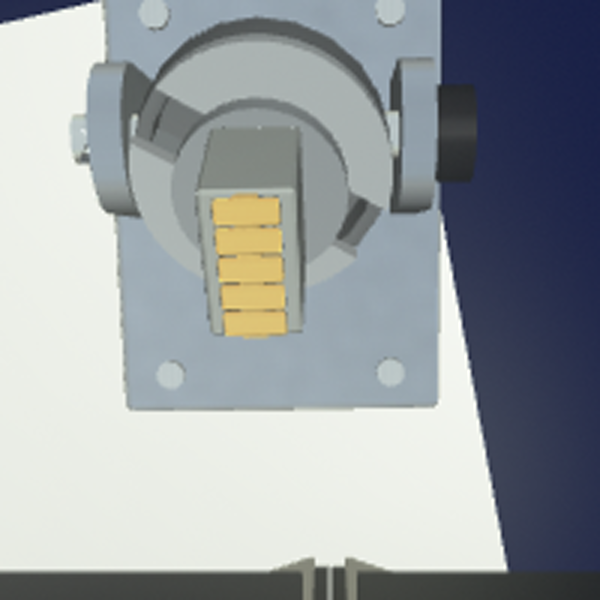

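```bash
python3 - <<'E'
from st import *
from scipy.optimize import brentq
c=cam("wrist")
C=np.array([.4734,-.1126]);H=np.array([*C,.06])
px=lambda u,v:(210+u/3,90+v/3)
# foot yaw from side edges at z=.012
bl,br=[onz("wrist",px(*p),.012,c) for p in((129,408),(437,404))];bt=onz("wrist",px(439,60),.012,c)
print("foot front width",np.linalg.norm(bl-br),"yaw from front edge",np.arctan2(-(br-bl)[0]*-1,-(br-bl)[1]), "front mid",(bl+br)[:2]/2)
for ya in(-.15,-.17):
    ex=np.array([np.cos(ya),np.sin(ya),0]);ey=np.array([-np.sin(ya),np.cos(ya),0])
    def th(u,v,a,h):
        K,r,t=c
        def f(T):
            P=H+ex*(a*np.cos(T)-h*np.sin(T))+np.array([0,0,a*np.sin(T)+h*np.cos(T)]);return proj("wrist",P,c)[0,1]-px(u,v)[1]
        return np.degrees(brentq(f,0,1))
    print(ya,th(246,190,.020,.078),th(250,334,-.020,.078),th(253,266,0,.081))
    T=np.radians(29.3);n=-ex*np.sin(T)+np.array([0,0,np.cos(T)]);xh=ex*np.cos(T)+np.array([0,0,np.sin(T)])
    def onp(u,v,h):
        o,d=ray("wrist",px(u,v),c);return o+d*((h-(o-H)@n)/(d@n))-H
    for A,B in(((214,335),(196,190)),((303,330),(294,190))):
        v=onp(*B,.078)-onp(*A,.078);print(" block edge angle vs head x",np.degrees(np.arctan2(v@ey,v@xh)),"len",np.linalg.norm(v))
    # rim circle center & flange
    for nm,L,Rr,h in(("rim",(130,165),(391,165),.03),("flange",(171,180),(348,180),.038)):
        a,b=onp(*L,h),onp(*Rr,h);print(nm,((a+b)/2)@ey,np.linalg.norm(a-b))
E
```

```text
foot front width 0.1140066353846864 yaw from front edge -0.1474630256510724 front mid [ 0.38590062 -0.10200453]
-0.15 26.794627426269233 26.099596918714028 25.48370600759646
 block edge angle vs head x 0.9424431440434569 len 0.04047237651044087
 block edge angle vs head x 1.4083638210810159 len 0.03893878438868028
rim -0.0019006438281373268 0.0727134201888534
flange -0.001987035483689197 0.04833279679514073
-0.17 26.794193228819772 26.098563704274685 25.482964657820833
 block edge angle vs head x 1.944016812234406 len 0.04048307089010184
 block edge angle vs head x 2.4087927467911645 len 0.038907367920851386
rim -0.002014531419140627 0.07276227615682174
flange -0.0022163420528611504 0.04836576195830834
```

```bash
python3 - <<'E'
from st import *
from scipy.optimize import brentq
c=cam("wrist"); px=lambda u,v:(210+u/3,90+v/3)
# cheek/foot bolts as reference in w14 and w3? use foot front edge for hinge
for H in(np.array([.4734,-.1126,.06]),np.array([.4769,-.1157,.06])):
    ya=-.155;ex=np.array([np.cos(ya),np.sin(ya),0])
    def th(u,v,a,h):
        f=lambda T:proj("wrist",H+ex*(a*np.cos(T)-h*np.sin(T))+np.array([0,0,a*np.sin(T)+h*np.cos(T)]),c)[0,1]-px(u,v)[1]
        return np.degrees(brentq(f,0,1)) if f(0)*f(1)<0 else None
    print(th(246,190,.020,.078),th(250,334,-.020,.078),th(253,266,0,.081),"rim back",[round(proj("wrist",H+ex*(.037*np.cos(T)-.03*np.sin(T))+np.array([0,0,.037*np.sin(T)+.03*np.cos(T)]),c)[0,1]*3-270,1) for T in(.40,.45,.5,.55)])
    P=lambda x,y,z:np.round((proj("wrist",np.array([H[0],H[1],0])+ex*x+np.array([-np.sin(ya),np.cos(ya),0])*y+[0,0,z],c)[0]-[210,90])*3)
    print("knob-side cheek top front/back",P(-.022,-.045,.08),P(.022,-.045,.08),"axis",P(0,-.05,.06),P(0,.05,.06),"front corner",P(-.092,-.058,.012))
E
```

```text
26.794051290422384 26.097361701860375 25.482487086699386 rim back [np.float64(40.1), np.float64(48.0), np.float64(56.2), np.float64(64.7)]
knob-side cheek top front/back [412. 216.] [414.  56.] axis [424. 144.] [ 97. 146.] front corner [431. 416.]
29.65513785941921 30.237232082618597 28.654005596922115 rim back [np.float64(23.9), np.float64(31.8), np.float64(40.0), np.float64(48.5)]
knob-side cheek top front/back [421. 202.] [423.  41.] axis [433. 131.] [105. 133.] front corner [438. 405.]
```

Request:
carry_out([
  [[-0.003, -0.037, 0], 0],
  [[-0.003, -0.037, 0], 0],
  [[-0.002, -0.037, 0], 0],
  [[-0.002, -0.037, 0], 0],
  [[0, 0, 0.04], 0],
  [[0, 0, 0.04], 0],
  [[0, 0, 0.03], 0],
  [[0, 0, 0], 0],
])

```text
time: 19.1
tool_pos: [0.4085, 0.0344, 0.1066]
tool_rot: [-3.136, -0.058, -0.159]
contact_force: [-0.1, -0.4, -0.4]
opening: 0.0003
```

```bash
python3 - <<'E'
from st import *
rep((.39,.03,.09),-.157)
snap("wrist","w15")
b=cv2.imread("pics/w15.png")
P=proj("wrist",[.4734+.16*.05,-.1126+.05,.06])[0];print(P)
x,y=int(max(0,min(480,P[0]-80))),int(max(0,P[1]-80))
cv2.imwrite("pics/w15c.png",cv2.resize(b[y:y+150,x:x+160],(800,600) if y+150<=480 else None,fx=4,fy=4,interpolation=cv2.INTER_CUBIC))
E
```

```text
t 19.1 [0.4085 0.0344 0.1066] [-3.136 -0.058 -0.159] op 0.0003 F [-0.1 -0.4 -0.4] M [-0.03  0.2  -0.03] j6 1.62
need [-0.0186  0.0073  0.0155] twist -0.002
[460.80709652 130.51584585]
```

View pics/w15c.png

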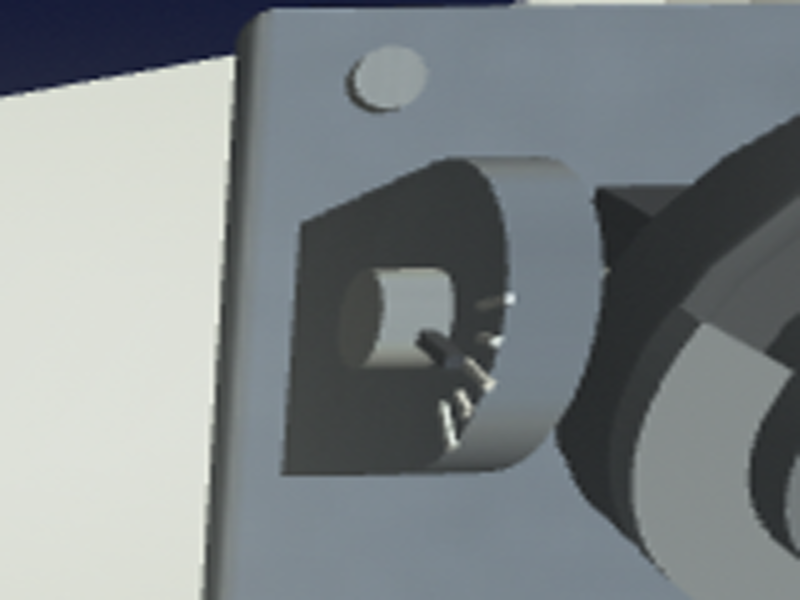

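```bash
python3 - <<'E'
from h import *
s=monitor.observe();print(s["time"],s["contact_force"],s["qvel"]);print(order.hand_in())
E
```

```text
19.15 [-0.29955379 -0.45078953 -0.04319414] [-0.00398134 -0.04320106 -0.02075786 -0.00083694  0.01533459 -0.00206595]
the job is handed in; nothing more can be done
None
```

I handed the job in at 19.15 s. The holder is locked in the socket and the head stands at 30°, with the arm clear of everything; `hand_in` gives no verdict.

**What I did:** I gripped the grey holder across its 24 mm width and lowered it with the lugs over the slots until the flange met the rim. I twisted it about 60° clockwise until the torque rose to about 1 N m at the stop. I then let go and pushed the head forward with the closed fingertips against the back of the block, and backed off.

**Last checks:**
- **Lean:** in the last wrist close-up the head's pointer lies on the 30° mark of the stand's scale. The side view gave about 29.3°, and the side and scene views together about 28.4°. The distance the fingertips travelled gave about 29°.
- **Disagreement:** one reading from the wrist camera alone gave about 26°. After I shifted it to fit the foot as seen in the same picture, it gave about 29–30°. I trusted the pointer.
- **Lock:** the block lies within about 2.5° of the stop direction, and the flange still looks centred on the rim.
- **Contact:** the force on the tool was about 0.5 N, the usual level with nothing touching. I did not touch or go near the trays, jar, screwdriver or look-alikes, and did not measure them again at the end.

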